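Reseat the blue timing tester

ROBOT

A 6-joint arm with a two-finger parallel gripper is mounted at the origin on a cart in front of the work surface, level with it; the furniture and walls round the work are solid. World frame = base frame: x ahead of the robot, y to its left, z up, the work surface at z = 0. Lengths are in m, angles in degrees, forces in N, time in s.
With the tool pointing down it reaches from about 0.4 to 0.825 m from the base axis. Payload 7 kg.
Tool frame: the origin (TCP) lies between the finger pads; the fingertips stand 19 mm ahead of it and the grasp point (between the pads) is the TCP; z points along the fingers, y is the line along which they close (so a half turn about z gives the same grasp; the last joint's range is limited). The gripper opens to 88 mm and grips with 3 to 60 N. Pads are 19 mm wide; open, the fingers measure 130 mm over their backs; the gripper's body (78 mm by 193 mm) begins 47 mm behind the grasp point.
Start: joints at [-53.795, 20.546, 0.682, 0, -70.136, -16.507], TCP at [0.227, -0.635, 0.246] pointing down, gripper open.
Joint ranges: [-176.03, 176.03], [-82.01, 121.73], [-58.28, 71.71], [-173.87, 95.51], [-174.79, -0.11], [-173.66, 173.66]. Speed limits (degrees/s): [136.94, 136.94, 172.46, 180, 180, 180].

INTERFACE

Orientations are given as [roll, pitch, yaw] about the fixed x, y, z axes, in that order (R = Rz(yaw) Ry(pitch) Rx(roll)).
In Python, from plant import get_obs, snapshot, close_job, spot_in, spot_point gives the robot as it stands.
- The arm moves only by the tool play_rows, never from a script. Its argument "plan" is a list of rows, each a list of 6 numbers: the shift along the tool's x, y, z in cm, then the turn, a rotation vector about the tool's x, y, z in degrees. A call has 1 to 20 rows; each row shifts and turns the commanded pose from where the row before left it, along the tool's axes as they then stand; what a row does not reach is not made up. A row lasts 1/12 s, in which the tool goes at most 41.7 mm and 7.16 degrees, less where a joint would pass 70% of its speed; a pose out of reach is approached as far as the arm can. A call is refused whole if a number of a shift passes 4.17 or a number of a turn 7.16, either way. A call with a gripper value outside its range is refused whole. "grip" is the finger opening in cm, from 0 to 8.76, set as the call begins (left out, the last holds). The fingers move at their own pace and stop on an object; the grip force is fixed at half the most. Time passes only in rows, so rows that do not move let the fingers close. It gives the time, the measured TCP pose, the force, the opening and the grip force at its end, in the units of the state.
- get_obs(): the state, without advancing time (a new reading comes with each control period).
- snapshot(name): name is "side" or "top" or "wrist"; returns a dict with "frame" (384x512x3 uint8, red, green, blue), "fx", "fy", "cx", "cy" (pixels), "position" and "attitude" of the camera in the world. Camera axes: x right, y down, z forward; pixel columns grow to the right and rows downward; lengths in m; the calibration is good to about 2 mm. A picture is of the moment at which its call begins. There is no depth.
- close_job(): hands the job in; it is judged then, once.
Trained networks look in the newest picture that a camera, given by its name, has taken for a name from the list of things; names that differ only in an ending like _2 or _b are one class to them, and where a whole thing is asked for, a point or a joint stands for the part that bears it (a point fixed in the world has none). Each returns a list of dicts, best first, with "score" (0 to 1); they miss things now and then, are a little off and sometimes report something else, mostly with a low value. They report only what shows in the picture. A call takes as long as a camera call. They do not tell look-alikes from the thing itself.
- spot_in(camera, thing): "position" ([x, y, z] in m, in world coordinates, good to about 4 mm: the middle of the surface that is visible of it).
- spot_point(camera, thing): "position" ([x, y, z] in m, in world coordinates, good to about 4 mm: a listed point, or the origin of a listed thing).
The state is a dict: "clock": time; "joint_pos": joint angles; "qvel": joint speeds; "tau": joint torques, N m; "tool_pos": TCP position; "orientation": TCP orientation; "force": force on the tool from outside, world axes, zero at the start; "moment": the same for the moment, N m; "opening": finger opening in m; "gripper_force": force on a finger pad.
Only numpy, scipy, OpenCV 4.12 (cv2) and the standard library are available. Lean on these libraries where they do the work, as an engineer would, in place of code of your own. Each camera call takes 0.05 s, during which the arm holds its last target. There are 200 camera calls.

TASK

The blue-fronted timing tester has lost contact at its back plug: pull its chassis out by the handle until it locks by itself and let go of it, then press the orange release button on top of that same housing so that the chassis runs fully home again. Leave the grey-fronted tester shut.

Things in the scene. Friction and masses are not known exactly. Their poses are not given: they have to be found in the camera images.
- blue_handle (a point): Middle of the blue tester's steel handle bar, which moves with the chassis. Round bar, 10 mm thick, 64 mm long along this point's y, 48 mm above the bench, 35 mm free behind it. Site x points level into the housing: pull along -x; z is up. Fixed dark housing 120 x 104 x 64 mm high, front 44.5 mm along +x while home, turned 0.9 to 1.25 rad (faces the robot's right); left or right one varies.
- blue_button (a point): Centre of the top of the blue tester's orange release button: 22 mm across, on top of the housing, 76 mm above the bench, 70 mm along +x from the handle bar while the chassis is home; axes as the handle's. Press straight down: travel 9 mm, spring 2 to 5 N, lets go at 4 to 6 mm. It dips as the chassis passes the catch and springs back up at the lock.
- blue_tray (a joint): How far the blue chassis is out, in m: 0 fully home, locked at 0.060, end stop 0.067. A damped spring (3 to 5 N) draws it home unless locked: let go early and it runs back. Passing the catch takes about 3 N more. Locked, it stays out without being held; once the button is pressed it runs home by itself in about 1 s.
- grey_tray (a joint): The same for the grey-fronted tester of the same make, which stays shut (0).
Not all that is in view belongs to the job. Leave any red look-alike of the part that bears grey_tray alone.

How it is judged (in metres and radians):
On the way, in this order (a step that is already met when the one before it is completed fails the run):
1. the blue chassis is out, locked, and let go of (value of joint blue_tray above 0.055 m and velocity of joint blue_tray below 0.01 m/s and contact force between the fingers and blue_tray below 0.3 N and distance of blue_button from where it was at the start of the episode below 0.002 m), for 0.3 s.
2. its release button is pressed down (distance of blue_button from where it was at the start of the episode above 0.004 m), for 0.05 s.
At the end, for the whole second after the job is handed in: The blue chassis is fully home (within 5 mm), its release button has sprung up again (within 2 mm), and the grey chassis is shut (within 5 mm) (value of joint each of blue_tray, grey_tray below 0.005 m and distance of blue_button from where it was at the start of the episode below 0.002 m); the robot touches nothing.
It fails at once if the grey tester's chassis is pulled out by more than 10 mm (value of joint grey_tray above 0.01 m).
It also fails if it takes over 38 s, if anything falls off the work surface, if the arm or the gripper's body presses on something with over 40 N, if the wrist force passes 120 N, or if a joint passes its speed limit or range.

## Working session

There is one attempt and no reset: what is moved stays moved. The work goes in short steps, Python scripts to look and compute and a tool call to move; the robot and the scene stay as the last step left them, time stands still between calls to the robot, and variables do not carry over. Pictures are saved under pics/ and viewed, at most 10 in all, crops included, and the job is handed in when it is done.

Besides the shell and the picture viewer there is one more tool, called by a JSON object that holds its "name" and its "arguments", one argument or row to a line. play_rows: Moves the arm, as the interface text tells. Its arguments: {"type":"object","properties":{"plan":{"type":"array","items":{"type":"array","items":{"type":"number"}}},"grip":{"type":"number"}},"required":["plan"]}

```bash
mkdir -p pics; python3 - <<'E'
from plant import *
import cv2
for c in ["side","top"]:
    s=snapshot(c); cv2.imwrite(f"pics/{c}0.png",s["frame"][:,:,::-1])
    print(c,s["position"],s["attitude"],s["fx"])
    for t in ["blue_handle","blue_button"]:
        print(t,[(d["position"],d["score"]) for d in spot_point(c,t)])
    for t in ["blue_tray","grey_tray"]:
        print(t,[(d["position"],d["score"]) for d in spot_in(c,t)])
print(get_obs())
E
```

```text
side [ 0.4895708  -1.14317157  0.60023301] [-115.90709746    0.78289066   -2.73273758] 491.5165899538226
blue_handle [([0.4928, 0.0931, 0.0437], 0.79)]
blue_button [([0.533, 0.1584, 0.08], 0.55)]
blue_tray [([0.5164, 0.1199, 0.0426], 0.96)]
grey_tray [([0.5865, -0.3181, 0.0472], 0.9), ([0.4184, -0.4975, 0.047], 0.75)]
top [ 0.37343912 -0.12511381  1.47057032] [-174.08632297    0.3752751   -88.3073846 ] 471.8106892688
blue_handle [([0.4918, 0.0995, 0.0533], 0.53)]
blue_button [([0.5316, 0.1574, 0.075], 0.36)]
blue_tray [([0.5104, 0.1167, 0.0525], 0.77), ([0.5312, 0.157, 0.0788], 0.35)]
grey_tray [([0.5755, -0.3251, 0.0513], 0.56), ([0.4113, -0.5241, 0.0494], 0.56)]
{'clock': 0.5, 'joint_pos': array([-5.37947268e+01,  2.05470785e+01,  6.79152152e-01, -1.52535717e-03,
       -7.01361008e+01, -1.65070493e+01]), 'qvel': array([ 0.07140732,  0.03015953,  0.09336929, -0.05632218,  0.01950873,
        0.02419693]), 'tau': array([ 3.92359589e-04, -5.81796920e+01,  2.93068349e+01,  6.99717298e+00,
        1.18429359e-02, -3.76701303e-05]), 'tool_pos': array([ 0.22748738, -0.63545739,  0.24552697]), 'orientation': array([ 1.79995731e+02,  2.31198457e-04, -1.60302294e+02]), 'force': array([-0.53274188, -0.25799566,  0.11514639]), 'moment': array([ 0.05661674, -0.01273841,  0.04328465]), 'gripper_force': 0.0, 'opening': 0.08729697550571494}
```

```bash
python3 -c "
import cv2,numpy as np
a=cv2.imread('pics/side0.png');b=cv2.imread('pics/top0.png')
cv2.imwrite('pics/both.png',cv2.resize(np.hstack([a,b]),(800,300)))"
```

```text
(no output)
```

View pics/top0.png

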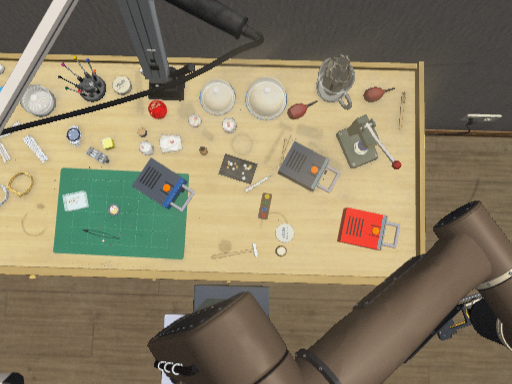

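View pics/side0.png

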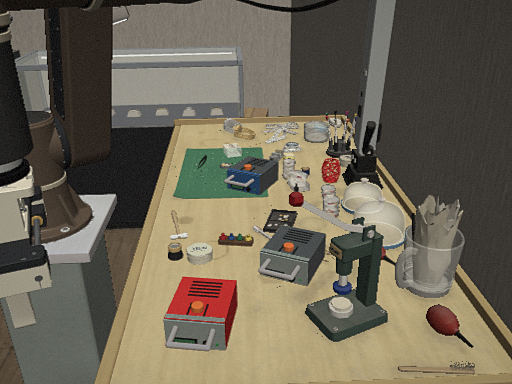

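The top view shows three candidates: the blue-fronted tester with its handle at about (185,197), the grey-fronted one with its handle at (328,180), and the red look-alike with its handle at (390,235). By the description, blue is the target. I'll check it in a crop and fit its angle.

```bash
cat > h.py <<'E'
import numpy as np,cv2
from scipy.spatial.transform import Rotation as Ro
def proj(s,P):
    R=Ro.from_euler('xyz',s["attitude"],degrees=True).as_matrix()
    p=(np.atleast_2d(P)-np.array(s["position"]))@R
    return np.c_[s["fx"]*p[:,0]/p[:,2]+s["cx"],s["fy"]*p[:,1]/p[:,2]+s["cy"]]
def site(o,th,L):  # local points -> world, o = handle xy
    L=np.atleast_2d(L).astype(float);c,s=np.cos(th),np.sin(th)
    return np.c_[o[0]+c*L[:,0]-s*L[:,1],o[1]+s*L[:,0]+c*L[:,1],L[:,2]]
def overlay(s,o,th,box,k,name):
    im=cv2.resize(s["frame"][:,:,::-1],None,fx=k,fy=k,interpolation=cv2.INTER_CUBIC)
    bar=[[0,-.032,.048],[0,.032,.048]];top=[[.0445,-.052,.064],[.1645,-.052,.064],[.1645,.052,.064],[.0445,.052,.064]]
    for L,c in((bar,(0,0,255)),(top+top[:1],(0,255,255))):
        cv2.polylines(im,[np.round((proj(s,site(o,th,L))+.5)*k).astype(int)],False,c,1)
    b=np.round((proj(s,site(o,th,[[.07,0,.076]]))+.5)*k).astype(int)[0]; cv2.circle(im,tuple(int(v) for v in b),4,(0,255,0),1)
    x0,y0,x1,y1=[int(v*k) for v in box]; cv2.imwrite(name,im[y0:y1,x0:x1])
E
python3 - <<'E'
from plant import *
from h import *
a=snapshot("side");b=snapshot("top")
o=(.492,.097);th=1.0
overlay(a,o,th,(210,140,290,205),5,"pics/a.png");overlay(b,o,th,(125,150,205,215),5,"pics/b.png")
cv2.imwrite("pics/ab.png",np.hstack([cv2.imread("pics/a.png"),cv2.imread("pics/b.png")]))
E
```

```text
(no output)
```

View pics/ab.png

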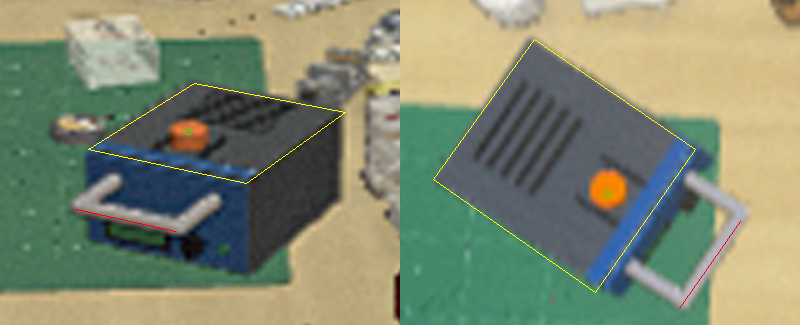

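The crop shows the blue front with its orange button at crop pixel (608,188) and the handle bar at (712,260). The model at (0.493, 0.098) and 1.0 rad fits within about 1 px, so I'm moving above it.

{"name": "play_rows", "arguments": {
  "plan": [
    [-1.2,1.5,0,0,0,0],
    [-2.5,3.02,0,0,0,0],
    [-2.5,3.02,0,0,0,0],
    [-2.5,3.02,0,0,0,0],
    [-2.5,3.02,0,0,0,0],
    [-2.5,3.02,0,0,0,0],
    [-2.5,3.02,0,0,0,0],
    [-2.5,3.02,0,0,0,0],
    [-2.5,3.02,0,0,0,0],
    [-2.5,3.02,0,0,0,0],
    [-2.5,3.02,0,0,0,0],
    [-2.5,3.02,0,0,0,0],
    [-2.5,3.02,0,0,0,0],
    [-2.5,3.02,0,0,0,0],
    [-2.5,3.02,0,0,0,0],
    [-2.5,3.02,0,0,0,0],
    [-2.5,3.02,0,0,0,0],
    [-2.5,3.02,0,0,0,0],
    [-2.5,3.02,0,0,0,0],
    [-2.5,3.02,0,0,0,0]
  ],
  "grip": 2.4
}}

```text
clock: 2.27
tool_pos: [0.4878, 0.0851, 0.2461]
orientation: [180.0, 0.1, -160.3]
force: [0.7, -0.9, -0.1]
opening: 0.0239
gripper_force: 0.0
```

{"name": "play_rows", "arguments": {
  "plan": [
    [0,0,0,0,0,6.55],
    [0,0,0,0,0,6.55],
    [0,0,0,0,0,6.55],
    [0,0,0,0,0,6.55],
    [0,0,0,0,0,6.55],
    [0,0,0,0,0,6.55],
    [0,0,0,0,0,6.55],
    [0,0,0,0,0,6.55],
    [0,0,0,0,0,0],
    [0,0,0,0,0,0]
  ]
}}

```text
clock: 3.1
tool_pos: [0.4875, 0.083, 0.2457]
orientation: [180.0, 0.0, 147.5]
force: [0.2, 0.2, -0.1]
opening: 0.0242
gripper_force: 0.0
```

```bash
python3 - <<'E'
from plant import *
from h import *
o=get_obs();print(o["clock"],o["tool_pos"],o["orientation"],o["joint_pos"],o["opening"])
s=snapshot("wrist");print(s["position"],s["attitude"])
for t in ["blue_handle","blue_button"]:
    print(t,[(d["position"],d["score"]) for d in spot_point("wrist",t)])
overlay(s,(.493,.098),1.0,(0,0,512,384),1.5,"pics/w1.png")
E
```

```text
3.1 [0.4875285  0.08298371 0.24571163] [1.79984732e+02 8.12693033e-03 1.47500561e+02] [ 3.24804604e+01  3.33105136e+00 -2.14929146e+01  9.99144771e-04
 -6.51587612e+01 -1.54980318e+02] 0.024167949783787727
[0.42593229 0.12233988 0.38477376] [ 1.64672105e+02 -3.20620198e-02  5.75526826e+01]
blue_handle [([0.4931, 0.0978, 0.0522], 0.87)]
blue_button [([0.5308, 0.1591, 0.0761], 0.63)]
```

View pics/w1.png

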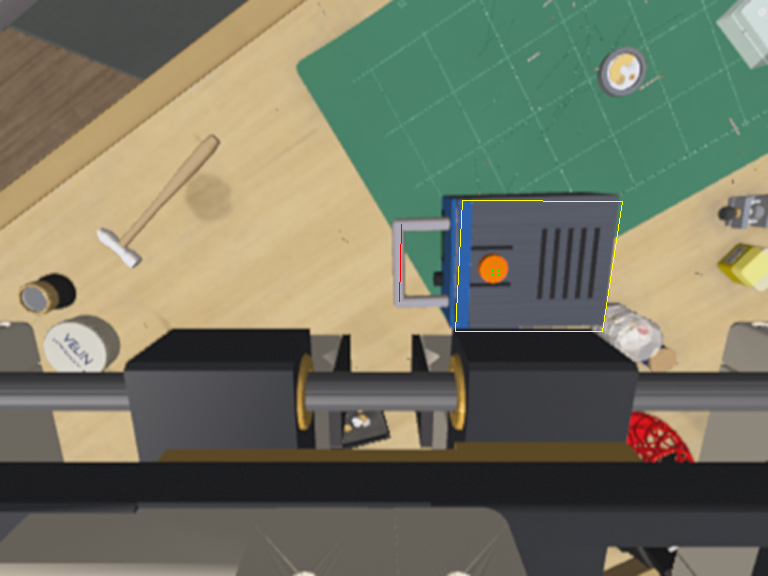

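The wrist view shows the handle bar at (398,264) and the button at (493,268), agreeing with the model within about 2 mm. I'm going down over the bar.

{"name": "play_rows", "arguments": {
  "plan": [
    [0.1,0.5,1,0,0,0],
    [0.1,0.5,2.5,0,0,0],
    [0.1,0.45,2.5,0,0,0],
    [0,0,2.5,0,0,0],
    [0,0,2.0,0,0,0],
    [0,0,1.5,0,0,0],
    [0,0,0,0,0,0],
    [0,0,0,0,0,0]
  ]
}}

```text
clock: 3.92
tool_pos: [0.4925, 0.0967, 0.1247]
orientation: [-179.9, -0.0, 147.4]
force: [0.0, -0.1, 1.6]
opening: 0.0241
gripper_force: 0.0
```

```bash
python3 - <<'E'
from plant import *
from h import *
o=get_obs();print(o["clock"],o["tool_pos"],o["orientation"])
s=snapshot("wrist")
print([(d["position"],d["score"]) for d in spot_point("wrist","blue_handle")])
tp=o["tool_pos"];y=np.array([.537,.843,0])
f=proj(s,[tp+y*.012+[0,0,-.019],tp-y*.012+[0,0,-.019]]);print(f)
im=cv2.resize(s["frame"][:,:,::-1],None,fx=1.5,fy=1.5)
cv2.imwrite("pics/w2.png",im)
E
```

```text
3.9167 [0.49245042 0.09668684 0.12469629] [-1.79874927e+02 -4.88610329e-02  1.47353011e+02]
[]
[[272.95345848 240.09168427]
 [233.72542933 240.12126557]]
```

View pics/w2.png

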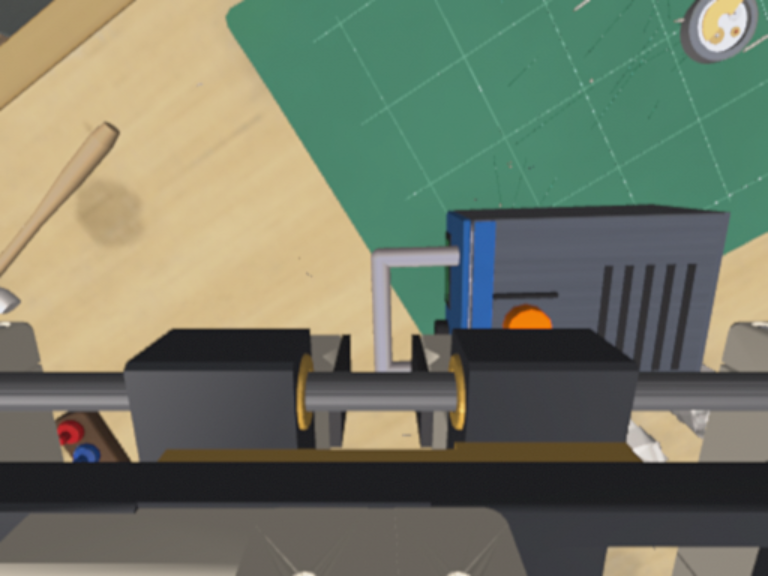

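The view shows the bar (column 382) centred between the fingers (346 to 415), so I'm lowering and gripping.

{"name": "play_rows", "arguments": {
  "plan": [
    [0,0,1.2,0,0,0],
    [0,0,1.2,0,0,0],
    [0,0,1.2,0,0,0],
    [0,0,1.2,0,0,0],
    [0,0,1.2,0,0,0],
    [0,0,0.9,0,0,0],
    [0,0,0.5,0,0,0],
    [0,0,0,0,0,0],
    [0,0,0,0,0,0]
  ]
}}

```text
clock: 4.77
tool_pos: [0.4932, 0.097, 0.052]
orientation: [180.0, 0.0, 147.3]
force: [-1.1, -0.6, -0.9]
opening: 0.0237
gripper_force: 0.0
```

{"name": "play_rows", "arguments": {
  "plan": [
    [0,0,0,0,0,0],
    [0,0,0,0,0,0],
    [0,0,0,0,0,0],
    [0,0,0,0,0,0],
    [0,0,0,0,0,0]
  ],
  "grip": 0.3
}}

```text
clock: 5.18
tool_pos: [0.493, 0.0967, 0.0521]
orientation: [180.0, 0.0, 147.3]
force: [-1.6, -1.8, 5.7]
opening: 0.0088
gripper_force: 30.0
```

{"name": "play_rows", "arguments": {
  "plan": [
    [0,-0.3,0,0,0,0],
    [0,-0.4,0,0,0,0],
    [0,-0.4,0,0,0,0],
    [0,-0.4,0,0,0,0],
    [0,-0.4,0,0,0,0],
    [0,-0.4,0,0,0,0],
    [0,-0.4,0,0,0,0],
    [0,-0.4,0,0,0,0],
    [0,-0.4,0,0,0,0],
    [0,-0.4,0,0,0,0],
    [0,-0.4,0,0,0,0],
    [0,-0.4,0,0,0,0],
    [0,-0.4,0,0,0,0],
    [0,-0.4,0,0,0,0],
    [0,-0.4,0,0,0,0],
    [0,-0.4,0,0,0,0],
    [0,0,0,0,0,0],
    [0,0,0,0,0,0]
  ]
}}

```text
clock: 6.68
tool_pos: [0.4616, 0.0449, 0.0522]
orientation: [179.7, 0.2, 147.4]
force: [9.0, 0.2, -5.4]
opening: 0.0091
gripper_force: 30.0
```

{"name": "play_rows", "arguments": {
  "plan": [
    [0,-0.2,0,0,0,0],
    [0,-0.2,0,0,0,0],
    [0,0,0,0,0,0],
    [0,0,0,0,0,0]
  ]
}}

```text
clock: 7.02
tool_pos: [0.4596, 0.0416, 0.0522]
orientation: [179.7, 0.2, 147.4]
force: [9.4, 0.1, -5.6]
opening: 0.0089
gripper_force: 30.0
```

```bash
python3 - <<'E'
from plant import *
from h import *
s=snapshot("wrist");print(get_obs()["force"])
print([(d["position"],d["score"]) for d in spot_point("wrist","blue_button")])
cv2.imwrite("pics/w3.png",cv2.resize(s["frame"][:,:,::-1],None,fx=1.5,fy=1.5))
E
```

```text
[ 9.23290779  0.2648711  -5.31213459]
[]
```

View pics/w3.png

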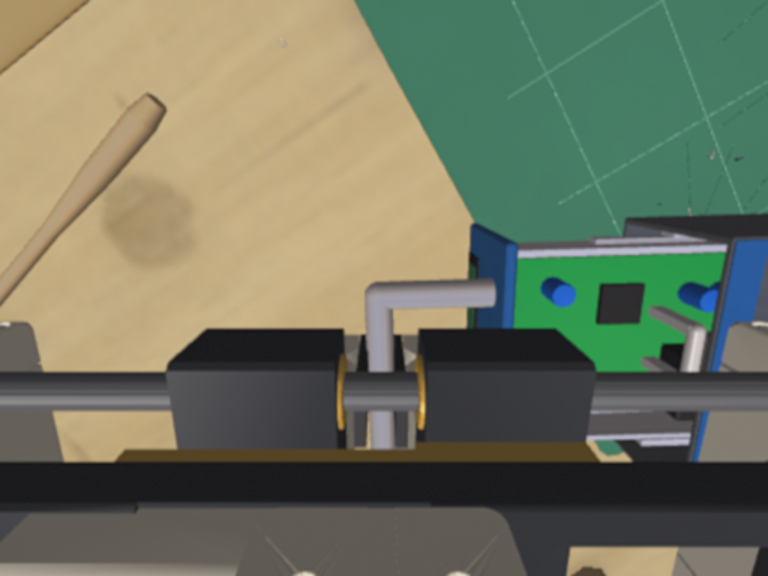

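The chassis is out about 64 mm, with the green board showing at (600,320), and the bar is still in the fingers. I'm opening them to the width used on approach.

{"name": "play_rows", "arguments": {
  "plan": [
    [0,0,0,0,0,0],
    [0,0,0,0,0,0],
    [0,0,0,0,0,0],
    [0,0,0,0,0,0],
    [0,0,0,0,0,0],
    [0,0,0,0,0,0]
  ],
  "grip": 2.4
}}

```text
clock: 7.62
tool_pos: [0.4567, 0.0405, 0.0516]
orientation: [180.0, 0.0, 147.3]
force: [2.8, 0.7, 1.2]
opening: 0.0239
gripper_force: 1.2
```

{"name": "play_rows", "arguments": {
  "plan": [
    [0,0,0,0,0,0],
    [0,0,-0.8,0,0,0],
    [0,0,-1.5,0,0,0],
    [0,0,-2,0,0,0],
    [0,0,-2,0,0,0],
    [0,0,-2,0,0,0],
    [0,0,-1.2,0,0,0],
    [0,0,0,0,0,0]
  ]
}}

```text
clock: 8.28
tool_pos: [0.4567, 0.0403, 0.1491]
orientation: [179.9, 0.1, 147.3]
force: [0.8, -0.0, -0.2]
opening: 0.0241
gripper_force: 0.0
```

```bash
python3 - <<'E'
from plant import *
from h import *
o=get_obs();print(o["clock"],o["tool_pos"],o["orientation"],o["joint_pos"])
for c in ["wrist","side","top"]:
  s=snapshot(c)
  for t in ["blue_handle","blue_button"]: print(c,t,[(d["position"],d["score"]) for d in spot_point(c,t)])
  if c=="wrist": cv2.imwrite("pics/w4.png",cv2.resize(s["frame"][:,:,::-1],None,fx=1.5,fy=1.5))
E
```

```text
8.2833 [0.45674583 0.04032188 0.14912233] [1.79898846e+02 6.85428965e-02 1.47299845e+02] [ 2.97844844e+01  5.13451236e+00 -3.35667732e+01  1.80438607e-02
 -5.11773375e+01 -1.52495875e+02]
wrist blue_handle [([0.4674, 0.0452, 0.0506], 0.82)]
wrist blue_button [([0.532, 0.1569, 0.0775], 0.66)]
side blue_handle [([0.463, 0.0407, 0.044], 0.94)]
side blue_button [([0.5303, 0.1573, 0.0787], 0.43)]
top blue_handle []
top blue_button []
```

View pics/w4.png

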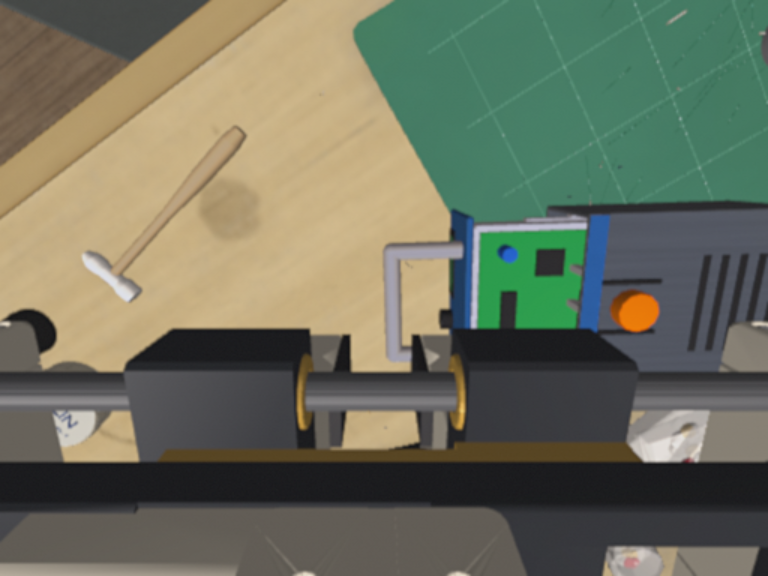

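The chassis stays out locked and free, with the bar at (393,300) and the button up at (635,311). Next I close the fingers and go above the button.

{"name": "play_rows", "arguments": {
  "plan": [
    [0,0.7,0,0,0,0],
    [0,1.5,0,0,0,0],
    [0,2.2,0,0,0,0],
    [0,2.4,0,0,0,0],
    [0,2.4,0,0,0,0],
    [0,2.4,0,0,0,0],
    [0,1.5,0,0,0,0],
    [0,0.75,0,0,0,0],
    [0,0,1,0,0,0],
    [0,0,1.5,0,0,0],
    [0,0,1.3,0,0,0],
    [0,0,0.5,0,0,0],
    [0,0,0,0,0,0],
    [0,0,0,0,0,0]
  ],
  "grip": 0
}}

```text
clock: 9.9
tool_pos: [0.5312, 0.1564, 0.1035]
orientation: [-180.0, -0.0, 147.3]
force: [0.2, -0.2, 1.1]
opening: 0.0004
gripper_force: 0.0
```

{"name": "play_rows", "arguments": {
  "plan": [
    [0,0,0.4,0,0,0],
    [0,0,0.4,0,0,0],
    [0,0,0.4,0,0,0],
    [0,0,0.3,0,0,0],
    [0,0,0.15,0,0,0],
    [0,0,0,0,0,0],
    [0,0,0,0,0,0],
    [0,0,0,0,0,0]
  ]
}}

```text
clock: 10.57
tool_pos: [0.5318, 0.1571, 0.0874]
orientation: [180.0, 0.0, 147.3]
force: [0.5, -1.0, 4.1]
opening: 0.0005
gripper_force: 2.2
```

{"name": "play_rows", "arguments": {
  "plan": [
    [0,0,0,0,0,0],
    [0,0,0,0,0,0],
    [0,0,0,0,0,0],
    [0,0,-0.8,0,0,0],
    [0,0,-1.5,0,0,0],
    [0,0,-2.5,0,0,0],
    [0,-1,-2.5,0,0,0],
    [0,-2,-2.5,0,0,0],
    [0,-2.5,-2,0,0,0],
    [0,-2.5,-1,0,0,0],
    [0,-2,0,0,0,0],
    [0,0,0,0,0,0],
    [0,0,0,0,0,0],
    [0,0,0,0,0,0]
  ]
}}

```text
clock: 11.73
tool_pos: [0.4773, 0.073, 0.215]
orientation: [-180.0, -0.0, 147.3]
force: [0.1, 0.7, 0.9]
opening: 0.0003
gripper_force: 0.0
```

```bash
python3 - <<'E'
from plant import *
from h import *
o=get_obs();print(o["clock"],o["tool_pos"],o["force"])
for c in ["wrist","side"]:
  s=snapshot(c)
  for t in ["blue_handle","blue_button","grey_tray"]: print(c,t,[(d["position"],d["score"]) for d in spot_point(c,t)] if t!="grey_tray" else [(d["position"],d["score"]) for d in spot_in(c,t)])
  if c=="wrist": cv2.imwrite("pics/w5.png",cv2.resize(s["frame"][:,:,::-1],None,fx=1.5,fy=1.5))
E
```

```text
11.7333 [0.47727691 0.07296246 0.2150323 ] [0.07897734 0.6591745  0.9045922 ]
wrist blue_handle [([0.4935, 0.0972, 0.0477], 0.81)]
wrist blue_button [([0.5309, 0.16, 0.0782], 0.93)]
wrist grey_tray []
side blue_handle [([0.4953, 0.0948, 0.0411], 0.8)]
side blue_button [([0.5287, 0.1567, 0.0756], 0.52)]
side grey_tray [([0.4172, -0.4973, 0.0468], 0.81), ([0.5887, -0.3189, 0.0447], 0.67)]
```

View pics/w5.png

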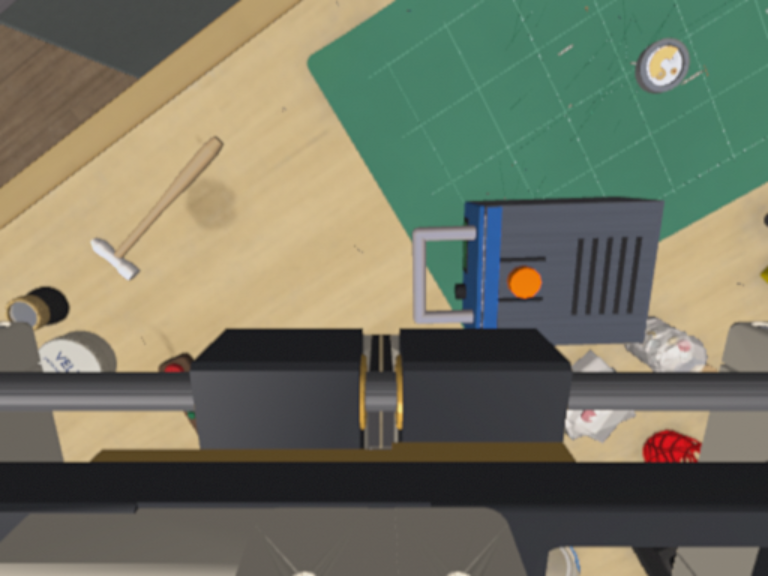

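The chassis is home, with the bar at (420,276), no board showing, and the button up at (526,282). I'll let it settle briefly and hand in.

{"name": "play_rows", "arguments": {
  "plan": [
    [0,0,-0.5,0,0,0],
    [0,0,0,0,0,0],
    [0,0,0,0,0,0],
    [0,0,0,0,0,0],
    [0,0,0,0,0,0],
    [0,0,0,0,0,0],
    [0,0,0,0,0,0],
    [0,0,0,0,0,0],
    [0,0,0,0,0,0],
    [0,0,0,0,0,0],
    [0,0,0,0,0,0],
    [0,0,0,0,0,0]
  ]
}}

```text
clock: 13.13
tool_pos: [0.4774, 0.0728, 0.22]
orientation: [-180.0, -0.0, 147.3]
force: [-0.1, 0.3, 0.0]
opening: 0.0005
gripper_force: 0.0
```

```bash
python3 -c "
from plant import *
snapshot('wrist');print(spot_point('wrist','blue_handle'));print(close_job())"
```

```text
[{'position': [0.4989, 0.0964, 0.0471], 'score': 0.6}]
the job is handed in; nothing more can be done
None
```

I pulled the blue tester's chassis out until it locked, let go, and pressed the release; it ran back home with the button up, the grey tester was not touched, and I handed the job in at about 13 s (no verdict was returned).

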